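Find the fullest canister by its weight

ROBOT

A 6-joint arm with a two-finger parallel gripper is mounted at the origin on a cart in front of the work surface, level with it; the furniture and walls round the work are solid. World frame = base frame: x ahead of the robot, y to its left, z up, the work surface at z = 0. Lengths are in mm, angles in rad, forces in N, time in s.
With the tool pointing down it reaches from about 400 to 925 mm from the base axis. Payload 12.5 kg.
Tool frame: the origin (TCP) lies at the very end of the fingers, on their centre line; the grasp point (between the pads) lies 19 mm behind it; z points along the fingers, y is the line along which they close (so a half turn about z gives the same grasp; the last joint's range is limited). The gripper opens to 95 mm and grips with 3 to 60 N. Pads are 20 mm wide; open, the fingers measure 119 mm over their backs; the gripper's body (75 mm by 180 mm) begins 59 mm behind the grasp point.
Start: joints at [1.058, 0.491, 1.559, -0, 1.092, -0.106], TCP at [247.281, 574.02, 214.661] pointing down, gripper open.
Joint ranges: [-3.1, 3.1], [-0.84, 2.19], [0.05, 2.79], [-1.13, 4.28], [0.06, 2.93], [-2.69, 2.69]. Speed limits (rad/s): [2.22, 2.22, 2.79, 3.14, 3.14, 3.14].

INTERFACE

Orientations are given as [roll, pitch, yaw] about the fixed x, y, z axes, in that order (R = Rz(yaw) Ry(pitch) Rx(roll)).
In Python, from cell import state, read_camera, camera_info, job_done gives the robot as it stands.
- The arm moves only by the shell command python3 -m handwheel, which reads ROWS from standard input. ROWS is a JSON list of rows, 1 to 5 of them, each an object with the fields sx, sy, sz (the shift in mm), twist (a turn about the tool's z in rad), finger_gap (the opening from 0.0 (shut) to 1.0 (fully open)); a field left out counts as zero (the opening has to be given); each row is the pose to reach, as a shift and turn from the pose commanded when the command began, along the tool's axes at that moment; what a row does not reach only later rows make up. A row lasts 1/12 s, in which the tool goes at most 41.7 mm and 0.125 rad, less where a joint would pass 70% of its speed; a pose out of reach is approached as far as the arm can. The fingers move at their own pace and stop on an object; the grip force is fixed at half the most. Time passes only in rows, so rows that do not move let the fingers close. It prints the time, the measured TCP pose, the force, the opening and the grip force at its end. Input that does not fit is refused with a message, and nothing moves.
- state(): the state, without advancing time (a new reading comes with each control period).
- read_camera(name): name is "scene" or "top" or "wrist"; returns (picture, depth): 400x640x3 uint8, red, green, blue; 400x640 float32, mm along the optical axis (not along the pixel's ray), 0 where there is no reading.
- camera_info(name): a dict with "vertical_fov" (degrees; the focal length in pixels is half the picture's height over the tangent of half this angle, whatever the lens; pixels are square), "cx", "cy" (the principal point, pixels), "dist_coeffs" ([k1, k2, p1, p2, k3] as OpenCV has them; the pictures are not rectified), "origin" and "attitude" of the camera in the world. Camera axes: x right, y down, z forward; pixel columns grow to the right and rows downward; lengths in mm; the calibration is good to about 2 mm. A picture is of the moment at which its call begins: read the wrist's pose just before it. camera_info takes no time and is no camera call; for the wrist camera it gives the pose at the moment of the call.
- job_done(): hands the job in; it is judged then, once.
The state is a dict: "t": time; "joints": joint angles; "qvel": joint speeds; "tau": joint torques, N m; "eef_pos": TCP position; "tcp_rot": TCP orientation; "ft_force": force on the tool from outside, world axes, zero at the start; "moment": the same for the moment, N m; "opening": opening from 0.0 (shut) to 1.0 (fully open); "grip_force": force on a finger pad.
Only numpy, scipy, OpenCV 4.12 (cv2) and the standard library are available. Lean on these libraries where they do the work, as an engineer would, in place of code of your own. Each camera call takes 0.05 s, during which the arm holds its last target. There are 200 camera calls.

TASK

One of the three matching green canisters stands open: before you lift any of them, press its loose bamboo lid straight down into the mouth until it is fully home, its flange flat on the rim. Then feel in the hand which canister is the heaviest: the two light ones go upright on the wooden tray, set down gently and never dropped, and you finish still holding the heaviest one upright and still, about 20 cm above the worktop, ready to be taken over. Keep the lid on, knock nothing over and leave the other things where they are.

Things in the scene. Friction and masses are not known exactly. Their poses are not given: they have to be found in the camera images.
- canister_a: dark green round canister, beige band, 60 mm across; origin at the centre of its underside, z up. Steel rim at 92 mm; bamboo lid fixed on it, knob 18 mm across up to 111 mm. Grip the wall 50 to 85 mm up. Contents shut away, with 2 mm of play: any one of the three canisters is nearly full, 0.53 to 0.65 kg in all; the other two weigh 0.24 to 0.32 kg each, lid included.
- canister_b: dark green round canister, beige band, 60 mm across; origin at the centre of its underside, z up. Steel rim at 92 mm; bamboo lid fixed on it, knob 18 mm across up to 111 mm. Grip the wall 50 to 85 mm up. Contents shut away, with 2 mm of play: any one of the three canisters is nearly full, 0.53 to 0.65 kg in all; the other two weigh 0.24 to 0.32 kg each, lid included.
- canister_c: the open canister, else the same as the others (size, origin, weights; any of the three may be the full one). Mouth 53 mm wide, grey silicone seal 6 mm below the rim. The lid goes in loosely (1.5 mm all round) for 6 mm; over the last 4 mm the seal resists with about 6 N and stays where it is pushed. Home, the lid's origin is 82 mm above this origin and its knob tops out at 111 mm.
- lid: the loose bamboo lid, lying right way up on the worktop: plug 50 mm across (47 mm at its chamfered foot) and 10 mm deep, flange 60 mm across from 10 to 15 mm, knob 18 mm across from 15 to 29 mm above the origin; origin at the centre of the plug's underside, z up through the knob. 30 g; pick it by the knob.
- tray: wooden tray, 250 mm along its own x, 170 mm along its own y, fixed to the worktop; its floor is 6 mm above the worktop, its lip 14 mm, steel grips at x = +-121 mm reach 30 mm; origin at the centre of its underside. Two canisters stand well at x = +58 and -58 mm.
- sugar_jar: round glass jar, 68 mm across, 104 mm tall, pale lid, near the pod machine; leave alone
- cinnamon: small glass jar, 44 mm across, 99 mm tall, black lid; leave alone
- espresso_0: small white cup on the pod machine's grille, 62 mm across, 56 mm tall; leave alone
- salt_shaker: salt shaker, 44 mm across, 90 mm tall, at the back left; leave alone. Overhead: a wall shelf at z = 0.55 m covers the left from (0.45, 0.34) and (0.71, 0.48) on; a boiler hangs from z = 0.47 m up, behind x = 0.7.
- teaspoon: steel teaspoon, 130 mm long, lying to the right, before the coffee machine; leave alone
- pod_near: white coffee capsule, 37 mm across, 26 mm tall; leave alone
- pod_far: white coffee capsule, 37 mm across, 26 mm tall; leave alone

How it is judged (in metres and radians):
On the way, in this order (a step that is already met when the one before it is completed fails the run):
1. the lid is fully home in the open canister and let go, all three canisters still standing on the worktop (z of lid in the frame of canister_c between 0.079 and 0.0838 m and horizontal distance between lid and canister_c below 0.015 m and angle between the z axis of lid and the z axis of canister_c, either way round below 0.06 rad and contact force between the fingers and lid below 0.1 N and height (world z) of each of canister_a, canister_b, canister_c below 0.004 m), for 0.2 s.
2. the two light canisters stand upright on the tray, released ((((contact force between canister_b and tray between 1 and 4.2 N and angle between canister_b's own z axis and vertical below 0.1 rad and height (world z) of canister_b between 0.003 and 0.012 m and contact force between the fingers and canister_b below 0.1 N and linear speed of canister_b below 0.02 m/s) and (contact force between canister_c and tray between 1 and 4.2 N and angle between canister_c's own z axis and vertical below 0.1 rad and height (world z) of canister_c between 0.003 and 0.012 m and contact force between the fingers and canister_c below 0.1 N and linear speed of canister_c below 0.02 m/s)) or ((contact force between canister_a and tray between 1 and 4.2 N and angle between canister_a's own z axis and vertical below 0.1 rad and height (world z) of canister_a between 0.003 and 0.012 m and contact force between the fingers and canister_a below 0.1 N and linear speed of canister_a below 0.02 m/s) and (contact force between canister_c and tray between 1 and 4.2 N and angle between canister_c's own z axis and vertical below 0.1 rad and height (world z) of canister_c between 0.003 and 0.012 m and contact force between the fingers and canister_c below 0.1 N and linear speed of canister_c below 0.02 m/s)) or ((contact force between canister_a and tray between 1 and 4.2 N and angle between canister_a's own z axis and vertical below 0.1 rad and height (world z) of canister_a between 0.003 and 0.012 m and contact force between the fingers and canister_a below 0.1 N and linear speed of canister_a below 0.02 m/s) and (contact force between canister_b and tray between 1 and 4.2 N and angle between canister_b's own z axis and vertical below 0.1 rad and height (world z) of canister_b between 0.003 and 0.012 m and contact force between the fingers and canister_b below 0.1 N and linear speed of canister_b below 0.02 m/s)))), for 0.2 s.
At the end, for the whole second after the job is handed in: The heaviest canister is held by the fingers alone, upright within 0.2 rad and still, its underside 14 to 30 cm above the worktop; the two light ones stand upright on the tray floor, untouched; the lid of the formerly open canister is home (no more than 1.8 mm proud, within 0.06 rad of flat) (z of lid in the frame of canister_c between 0.079 and 0.0838 m and horizontal distance between lid and canister_c below 0.015 m and angle between the z axis of lid and the z axis of canister_c, either way round below 0.06 rad and (((height (world z) of canister_a between 0.14 and 0.3 m and angle between canister_a's own z axis and vertical below 0.2 rad and contact force between the fingers and canister_a above 3 N and linear speed of canister_a below 0.03 m/s and contact force between canister_a and canister_b below 0.1 N and contact force between canister_a and canister_c below 0.1 N and contact force between canister_a and tray below 0.1 N) and ((contact force between canister_b and tray between 1 and 4.2 N and angle between canister_b's own z axis and vertical below 0.1 rad and height (world z) of canister_b between 0.003 and 0.012 m and contact force between the fingers and canister_b below 0.1 N and linear speed of canister_b below 0.02 m/s) and (contact force between canister_c and tray between 1 and 4.2 N and angle between canister_c's own z axis and vertical below 0.1 rad and height (world z) of canister_c between 0.003 and 0.012 m and contact force between the fingers and canister_c below 0.1 N and linear speed of canister_c below 0.02 m/s))) or ((height (world z) of canister_b between 0.14 and 0.3 m and angle between canister_b's own z axis and vertical below 0.2 rad and contact force between the fingers and canister_b above 3 N and linear speed of canister_b below 0.03 m/s and contact force between canister_b and canister_a below 0.1 N and contact force between canister_b and canister_c below 0.1 N and contact force between canister_b and tray below 0.1 N) and ((contact force between canister_a and tray between 1 and 4.2 N and angle between canister_a's own z axis and vertical below 0.1 rad and height (world z) of canister_a between 0.003 and 0.012 m and contact force between the fingers and canister_a below 0.1 N and linear speed of canister_a below 0.02 m/s) and (contact force between canister_c and tray between 1 and 4.2 N and angle between canister_c's own z axis and vertical below 0.1 rad and height (world z) of canister_c between 0.003 and 0.012 m and contact force between the fingers and canister_c below 0.1 N and linear speed of canister_c below 0.02 m/s))) or ((height (world z) of canister_c between 0.14 and 0.3 m and angle between canister_c's own z axis and vertical below 0.2 rad and contact force between the fingers and canister_c above 3 N and linear speed of canister_c below 0.03 m/s and contact force between canister_c and canister_a below 0.1 N and contact force between canister_c and canister_b below 0.1 N and contact force between canister_c and tray below 0.1 N) and ((contact force between canister_a and tray between 1 and 4.2 N and angle between canister_a's own z axis and vertical below 0.1 rad and height (world z) of canister_a between 0.003 and 0.012 m and contact force between the fingers and canister_a below 0.1 N and linear speed of canister_a below 0.02 m/s) and (contact force between canister_b and tray between 1 and 4.2 N and angle between canister_b's own z axis and vertical below 0.1 rad and height (world z) of canister_b between 0.003 and 0.012 m and contact force between the fingers and canister_b below 0.1 N and linear speed of canister_b below 0.02 m/s))))); the arm keeps its last pose, push and grip.
It fails at once if a canister is dropped or knocked (moves faster than 0.6 m/s without the fingers on it, a fall of about 2 cm) ((linear speed of canister_a above 0.6 m/s and contact force between the fingers and canister_a below 0.1 N) or (linear speed of canister_b above 0.6 m/s and contact force between the fingers and canister_b below 0.1 N) or (linear speed of canister_c above 0.6 m/s and contact force between the fingers and canister_c below 0.1 N)).
It fails at once if a canister is lifted more than 3 cm while the lid is off the open one (height (world z) of any of canister_a, canister_b, canister_c above 0.03 m and (distance between lid and canister_c above 0.088 m or distance between lid and canister_c below 0.07 m)).
It fails at once if a canister is tipped by more than 0.7 rad (angle between any of canister_a, canister_b, canister_c's own z axis and vertical above 0.7 rad).
It fails at once if another thing is moved more than 3 cm (distance of any of sugar_jar, cinnamon, espresso_0, salt_shaker, teaspoon, pod_near, pod_far from where it was at the start of the episode above 0.03 m).
It also fails if it takes over 72 s, if anything falls off the work surface, if the arm or the gripper's body presses on something with over 40 N, if the wrist force passes 120 N, or if a joint passes its speed limit or range.

## Working session

There is one attempt and no reset: what is moved stays moved. The work goes in short steps, Python scripts to look and compute and a shell command to move; the robot and the scene stay as the last step left them, time stands still between calls to the robot, and variables do not carry over. Pictures are saved under pics/ and viewed, at most 10 in all, crops included, and the job is handed in when it is done.

```bash
ls; mkdir -p pics; cat > h.py <<'E'
import numpy as np, cv2
from cell import state, read_camera, camera_info
from scipy.spatial.transform import Rotation as R
def K(ci):
    f=200/np.tan(np.radians(ci["vertical_fov"])/2)
    return np.array([[f,0,ci["cx"]],[0,f,ci["cy"]],[0,0,1.]]), np.array(ci["dist_coeffs"],float)
def rays(ci,uv):
    k,d=K(ci); p=cv2.undistortPoints(np.array(uv,float).reshape(-1,1,2),k,d).reshape(-1,2)
    A=R.from_euler('xyz',ci["attitude"]).as_matrix() if np.ndim(ci["attitude"])==1 else np.array(ci["attitude"])
    return np.c_[p,np.ones(len(p))]@A.T, np.array(ci["origin"],float)
def onplane(ci,uv,z):
    r,o=rays(ci,uv); return o+r*((z-o[2])/r[:,2])[:,None]
def cloud(ci,depth):
    v,u=np.mgrid[0:400,0:640]; r,o=rays(ci,np.c_[u.ravel(),v.ravel()])
    return (o+r*depth.reshape(-1,1)).reshape(400,640,3)
E
python3 - <<'E'
from h import *
print(state())
for n in ("top","scene","wrist"):
    ci=camera_info(n); print(n,ci); im,d=read_camera(n); cv2.imwrite(f"pics/{n}0.png",im[:,:,::-1]); np.savez(f"{n}0.npz",im=im,d=d)
E
```

```text
pics
{'t': 0.0, 'joints': array([ 1.05841250e+00,  4.91564632e-01,  1.55943265e+00,  2.29189679e-05,
        1.09165522e+00, -1.05573022e-01]), 'qvel': array([-5.30643684e-04, -2.33671986e-04, -1.63794715e-03, -7.05547330e-05,
       -2.90867552e-04,  3.92064800e-04]), 'tau': array([ 7.41007341e-06, -6.12638211e+01, -2.58161849e+01,  6.91620377e-02,
        4.84308426e-02, -6.50212428e-05]), 'eef_pos': array([247.15015969, 573.81461052, 214.06437086]), 'tcp_rot': array([-3.14054085e+00, -1.31897199e-04,  2.73477120e+00]), 'ft_force': array([-0.98863645,  0.63699055, -0.06310725]), 'moment': array([-0.00101108,  0.02121725,  0.0511349 ]), 'grip_force': 0.0, 'opening': 1.0024665678169669}
top {'vertical_fov': 46.97726540562452, 'cx': 314.65589820122875, 'cy': 196.53800834158213, 'dist_coeffs': array([0.00962707, 0.        , 0.        , 0.        , 0.        ]), 'origin': array([ 376.29787245,    9.84818204, 1195.2617043 ]), 'attitude': array([-2.96180949e+00, -4.08694589e-04, -1.54250346e+00])}
scene {'vertical_fov': 51.937766311603944, 'cx': 311.7177268281863, 'cy': 197.54520761672632, 'dist_coeffs': array([-0.00345197,  0.        ,  0.        ,  0.        ,  0.        ]), 'origin': array([ 171.76189038,  397.80618796, 1118.43370328]), 'attitude': array([-2.65949396,  0.00318413, -2.34299075])}
wrist {'vertical_fov': 68.45527576022573, 'cx': 320.0482971056976, 'cy': 197.3085287983668, 'dist_coeffs': array([-0.01101172,  0.        ,  0.        ,  0.        ,  0.        ]), 'origin': array([179.72597541, 605.58778954, 383.82662709]), 'attitude': array([2.87398722e+00, 1.59281581e-03, 1.16506025e+00])}
```

View pics/top0.png

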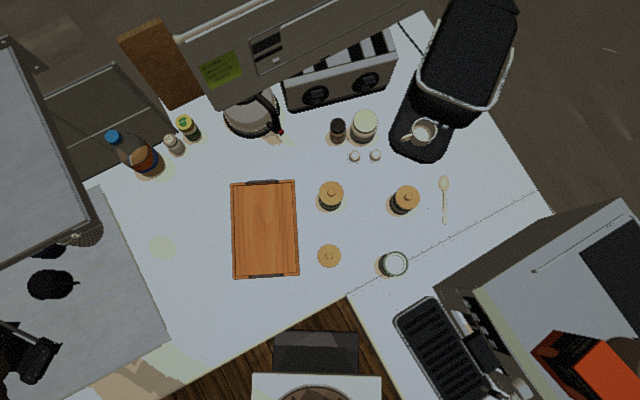

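View pics/scene0.png

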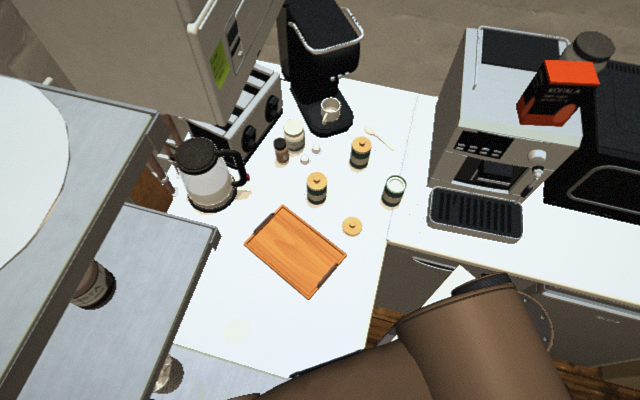

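The top view shows the closed canisters at about (331,196) and (405,199), the open one at (393,265), the loose lid at (329,256) and the tray centred at (265,229). The scene view matches: closed ones at (317,187) and (360,152), open one at (394,190), lid at (352,227).

```bash
python3 - <<'E'
from h import *
for n,pts in (("top",[(331,196),(405,199),(393,265),(329,256)]),("scene",[(317,187),(360,152),(394,190),(352,227)])):
    ci=camera_info(n); f=np.load(n+"0.npz"); im,d=f["im"],f["d"]; P=cloud(ci,d)
    hsv=cv2.cvtColor(im,cv2.COLOR_RGB2HSV)
    m=cv2.inRange(hsv,(10,70,90),(25,255,255)); 
    nn,lab,st,ce=cv2.connectedComponentsWithStats(m)
    for i in range(1,nn):
        if st[i,4]>80 and st[i,4]<12000:
            q=P[lab==i]; print(n,"bamboo",st[i],ce[i].round(1),"med",np.median(q,0).round(), "z5/95",np.percentile(q[:,2],[5,50,95]).round())
    # by depth: points per height slab near each guess
    for u,v in pts:
        q=P[v-25:v+25,u-25:u+25].reshape(-1,3)
        for lo,hi in ((5,20),(20,40),(85,100),(102,125)):
            s=q[(q[:,2]>lo)&(q[:,2]<hi)]
            if len(s)>8:
                (c,r)=cv2.minEnclosingCircle(s[:,:2].astype(np.float32)); print(n,(u,v),lo,hi,len(s),"mean",s.mean(0).round(1),"circ",np.round(c,1),round(r,1))
    if n=="top":
        m=cv2.inRange(hsv,(5,120,60),(20,255,255)); cs=cv2.findContours(m,0,1)[0]
        c=max((c for c in cs if cv2.pointPolygonTest(c,(265,229),False)>0),key=cv2.contourArea,default=None)
        if c is not None:
            b=cv2.boxPoints(cv2.minAreaRect(c)); print("tray",b); w=onplane(ci,b,14); print(w.round(),np.linalg.norm(np.diff(w,axis=0),axis=1),w.mean(0))
E
```

```text
top bamboo [118  19  41  23 188] [137.9  29.5] med [890. 398. 296.] z5/95 [292. 296. 299.]
top bamboo [131 146  17  19 217] [138.6 154.8] med [650. 424. 161.] z5/95 [143. 161. 182.]
top bamboo [ 230  179   70  101 6013] [264.  229.4] med [502. 144.   6.] z5/95 [ 2.  6. 14.]
top bamboo [319 181  24  24 458] [330.7 192.8] med [585. -24.  97.] z5/95 [ 93.  97. 111.]
top bamboo [395 185  25  25 454] [407.1 197. ] med [ 580. -209.   97.] z5/95 [ 94.  97. 112.]
top bamboo [318 244  23  24 423] [328.7 255.5] med [439. -25.  15.] z5/95 [11. 15. 29.]
top (331, 196) 5 20 45 mean [586.2 -19.9   8.9] circ [592.6 -20.6] 71.9
top (331, 196) 20 40 19 mean [562.5 -19.   30.1] circ [574.  -23.1] 27.0
top (331, 196) 85 100 416 mean [585.6 -23.5  96.1] circ [586.9 -23.3] 30.3
top (331, 196) 102 125 42 mean [586.3 -23.9 110.9] circ [586.8 -24. ] 8.4
top (405, 199) 5 20 58 mean [ 591.  -207.7    8.9] circ [ 593.2 -224.9] 83.5
top (405, 199) 20 40 40 mean [ 565.4 -192.    30.4] circ [ 577.3 -204.1] 28.9
top (405, 199) 85 100 430 mean [ 580.7 -207.7   96.4] circ [ 582.  -208.4] 30.4
top (405, 199) 102 125 
[... 2156 characters left out ...]
an [ 622.2 -249.4   10.7] circ [ 617.8 -242.9] 106.6
scene (360, 152) 20 40 111 mean [ 626.9 -210.9   30.1] circ [ 632.8 -215.5] 80.6
scene (360, 152) 85 100 251 mean [ 580.7 -204.    95.5] circ [ 583.7 -206.6] 31.4
scene (360, 152) 102 125 29 mean [ 582.4 -206.1  109. ] circ [ 583.5 -207.6] 9.4
scene (394, 190) 5 20 65 mean [ 415.6 -174.4   10.8] circ [ 425.  -206.9] 106.6
scene (394, 190) 20 40 61 mean [ 414.3 -158.3   30.3] circ [ 422.1 -177.3] 29.9
scene (394, 190) 85 100 158 mean [ 424.  -180.4   89.3] circ [ 424.3 -178.5] 31.7
scene (352, 227) 5 20 372 mean [4.386e+02 1.000e-01 1.320e+01] circ [429.1  -8.5] 92.2
scene (352, 227) 20 40 35 mean [439.7 -21.9  27. ] circ [439.3 -19.5] 26.7
```

```bash
cat > rel.py <<'E'
import sys
from h import *
# x y z yaw(target, optional) -> delta in tool axes
a=[float(v) for v in sys.argv[1:]]; s=state()
Rm=R.from_euler('xyz',s["tcp_rot"])
d=Rm.inv().apply(np.array(a[:3])-s["eef_pos"])
t=0
if len(a)>3: t=-(a[3]-s["tcp_rot"][2]); t=(t+np.pi/2)%np.pi-np.pi/2
print("t %.2f pos"%s["t"],s["eef_pos"].round(1),"rot",s["tcp_rot"].round(3),"F",s["ft_force"].round(2),"op %.3f"%s["opening"],"delta",d.round(1),"turn %.3f"%t,"dist %.0f"%np.linalg.norm(d),"j",s["joints"].round(2))
E
echo '[{"sx": -132,"sy": -151,"finger_gap": 1},{"sx": -132,"sy": -151,"finger_gap": 1},{"sx": -132,"sy": -151,"finger_gap": 1},{"sx": -132,"sy": -151,"finger_gap": 1},{"sx": -132,"sy": -151,"finger_gap": 1}]' | python3 -m handwheel
echo '[{"sx": -132,"sy": -151,"finger_gap": 1},{"sx": -132,"sy": -151,"finger_gap": 1},{"sx": -132,"sy": -151,"finger_gap": 1},{"sx": -132,"sy": -151,"finger_gap": 1},{"sx": -132,"sy": -151,"finger_gap": 1}]' | python3 -m handwheel
echo '[{"sx": -132,"sy": -151,"finger_gap": 1},{"sx": -132,"sy": -151,"finger_gap": 1},{"sx": -132,"sy": -151,"finger_gap": 1},{"sx": -132,"sy": -151,"finger_gap": 1},{"sx": -132,"sy": -151,"finger_gap": 1}]' | python3 -m handwheel
python3 rel.py 439 -24 200 3.1416
```

```text
t: 0.57
eef_pos: [308.8, 380.7, 214.5]
tcp_rot: [-3.141, -0.0, 2.735]
ft_force: [0.5, 1.4, -0.1]
opening: 1.001
grip_force: 0.0
t: 0.98
eef_pos: [370.4, 189.9, 214.7]
tcp_rot: [3.142, 0.0, 2.735]
ft_force: [1.7, 0.2, 0.1]
opening: 1.002
grip_force: 0.0
t: 1.4
eef_pos: [432.1, -1.3, 214.7]
tcp_rot: [3.142, 0.0, 2.734]
ft_force: [0.8, 0.3, 0.6]
opening: 0.998
grip_force: 0.0
t 1.40 pos [432.1  -1.3 214.7] rot [3.142 0.    2.734] F [0.82 0.33 0.61] op 0.998 delta [-15.3 -18.1  14.7] turn -0.408 dist 28 j [-0.16  0.22  2.01 -0.    0.92 -1.32]
```

```bash

echo '[{"sx": -15.3,"sy": -18.1,"sz": 14.7,"twist": -0.125,"finger_gap": 1},{"sx": -15.3,"sy": -18.1,"sz": 14.7,"twist": -0.25,"finger_gap": 1},{"sx": -15.3,"sy": -18.1,"sz": 14.7,"twist": -0.408,"finger_gap": 1},{"sx": -15.3,"sy": -18.1,"sz": 14.7,"twist": -0.408,"finger_gap": 1},{"sx": -15.3,"sy": -18.1,"sz": 14.7,"twist": -0.408,"finger_gap": 1}]' | python3 -m handwheel
python3 rel.py 439 -24 200 3.1416
cat > look.py <<'E'
import sys
from h import *
def look(name):
    ci=camera_info("wrist"); im,d=read_camera("wrist"); cv2.imwrite(f"pics/{name}.png",im[:,:,::-1]); np.savez(name+".npz",im=im,d=d)
    return ci,im,cloud(ci,d)
def disc(ci,im,P,near,zlo,zhi,rmax):
    m=(P[...,2]>zlo)&(P[...,2]<zhi)&(np.hypot(P[...,0]-near[0],P[...,1]-near[1])<rmax)
    q=P[m]; (c,r)=cv2.minEnclosingCircle(q[:,:2].astype(np.float32))
    # image contour of this slab -> centre by ray at mean height
    vv,uu=np.nonzero(m); z=np.median(q[:,2])
    return len(q),"z",round(float(z),1),"mean",q.mean(0)[:2].round(1),"circ",np.round(c,1),round(r,1)
E
python3 - <<'E'
from look import *
ci,im,P=look("w1")
for a in (((439,-24),23,33,20),((439,-24),12,17,40),((586,-23),106,114,20),((586,-23),93,99,40),((422,-181),86,95,40)):
    try: print(a,disc(ci,im,P,*a))
    except Exception as e: print(a,e)
E
```

```text
t: 1.82
eef_pos: [438.5, -21.6, 199.7]
tcp_rot: [3.141, -0.0, -3.139]
ft_force: [-0.3, 0.7, 0.2]
opening: 0.996
grip_force: 0.0
t 1.82 pos [438.5 -21.6 199.7] rot [ 3.141 -0.    -3.139] F [-0.34  0.72  0.19] op 0.996 delta [-0.5 -2.4 -0.3] turn 0.002 dist 2 j [-0.2   0.25  2.01  0.    0.88 -1.77]
((439, -24), 23, 33, 20) (173, 'z', 28.6, 'mean', array([441.1, -20.8]), 'circ', array([441.5, -20.8]), 8.9)
((439, -24), 12, 17, 40) (1597, 'z', 14.7, 'mean', array([440.5, -20.7]), 'circ', array([441.7, -20.6]), 30.0)
((586, -23), 106, 114, 20) (0, 'z', nan, 'mean', array([nan, nan]), 'circ', array([0., 0.]), 0.0)
((586, -23), 93, 99, 40) (928, 'z', 96.7, 'mean', array([573., -20.]), 'circ', array([584.4, -20.4]), 28.8)
((422, -181), 86, 95, 40) (1336, 'z', 90.9, 'mean', array([ 423.5, -179.4]), 'circ', array([ 423.9, -178.1]), 31.3)
  return _methods._mean(a, axis=axis, dtype=dtype,
  ret = ret.dtype.type(ret / rcount)
look.py:11: RuntimeWarning: Mean of empty slice.
  return len(q),"z",round(float(z),1),"mean",q.mean(0)[:2].round(1),"circ",np.round(c,1),round(r,1)
  ret = um.true_divide(
```

View pics/w1.png

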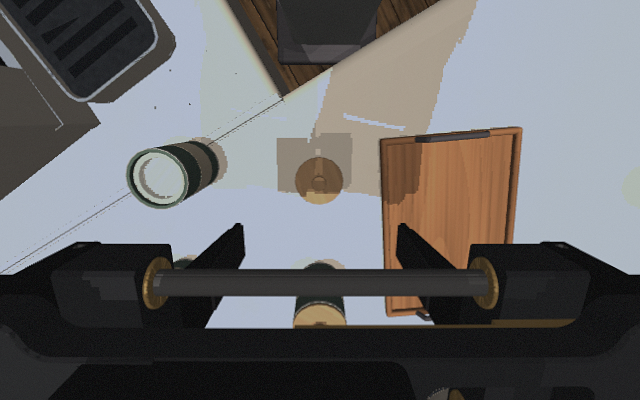

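The wrist view shows the lid at (319,180), the open canister's mouth at (158,178) and the tray on the right; its estimates agree with the top view to about 3 mm.

```bash

echo '[{"sx": -2.5,"sy": 1,"sz": 40,"finger_gap": 0.6},{"sx": -2.5,"sy": 1,"sz": 80,"finger_gap": 0.6},{"sx": -2.5,"sy": 1,"sz": 120,"finger_gap": 0.6},{"sx": -2.5,"sy": 1,"sz": 155,"finger_gap": 0.6},{"sx": -2.5,"sy": 1,"sz": 160,"finger_gap": 0.6}]' | python3 -m handwheel
echo '[{"finger_gap": 0.6},{"finger_gap": 0.6}]' | python3 -m handwheel
python3 rel.py 441 -20.7 18 3.1416
```

```text
t: 2.28
eef_pos: [439.1, -19.9, 35.8]
tcp_rot: [3.14, -0.007, 3.141]
ft_force: [-0.2, -0.0, -0.7]
opening: 0.707
grip_force: 0.0
t: 2.45
eef_pos: [441.6, -20.3, 41.0]
tcp_rot: [-3.142, 0.001, -3.141]
ft_force: [1.1, 0.5, 0.7]
opening: 0.612
grip_force: 0.0
t 2.45 pos [441.6 -20.3  41. ] rot [-3.142e+00  1.000e-03 -3.141e+00] F [1.08 0.52 0.72] op 0.612 delta [ 0.7 -0.4 23. ] turn 0.001 dist 23 j [-0.2   0.53  2.16  0.    0.45 -1.77]
```

```bash

echo '[{"sz": 8,"finger_gap": 0.6},{"sz": 15,"finger_gap": 0.6},{"sz": 20,"finger_gap": 0.6},{"sz": 23,"finger_gap": 0.6},{"sz": 23,"finger_gap": 0.6}]' | python3 -m handwheel
echo '[{"finger_gap": 0},{"finger_gap": 0},{"finger_gap": 0},{"finger_gap": 0},{"finger_gap": 0}]' | python3 -m handwheel
python3 rel.py 441 -20.7 18 3.1416
```

```text
t: 2.87
eef_pos: [441.0, -20.3, 16.6]
tcp_rot: [3.141, -0.0, -3.14]
ft_force: [-0.2, -1.0, 0.4]
opening: 0.598
grip_force: 0.0
t: 3.28
eef_pos: [441.2, -20.4, 17.1]
tcp_rot: [3.142, 0.0, -3.14]
ft_force: [-0.3, 0.9, -0.2]
opening: 0.306
grip_force: 0.0
t 3.28 pos [441.2 -20.4  17.1] rot [ 3.142  0.    -3.14 ] F [-0.33  0.91 -0.17] op 0.306 delta [ 0.2 -0.3 -0.9] turn 0.001 dist 1 j [-0.2   0.58  2.18  0.    0.38 -1.77]
```

```bash

echo '[{"finger_gap": 0},{"finger_gap": 0},{"finger_gap": 0},{"finger_gap": 0},{"finger_gap": 0}]' | python3 -m handwheel
echo '[{"sz": -20,"finger_gap": 0},{"sz": -60,"finger_gap": 0},{"sz": -100,"finger_gap": 0},{"sz": -140,"finger_gap": 0},{"sz": -140,"finger_gap": 0}]' | python3 -m handwheel
echo '[{"finger_gap": 0},{"finger_gap": 0}]' | python3 -m handwheel
python3 rel.py 423.5 -179 157 3.1416
python3 - <<'E'
from look import *
ci,im,P=look("w2")
s=state()["eef_pos"]
for a in (((441,-20.7),s[2]-8,s[2]+3,40),((423,-179),86,95,40)):
    print(a,disc(ci,im,P,*a))
E
```

```text
t: 3.7
eef_pos: [441.2, -20.4, 17.0]
tcp_rot: [3.142, 0.0, -3.14]
ft_force: [0.4, 1.0, 2.2]
opening: 0.181
grip_force: 30.0
t: 4.12
eef_pos: [443.3, -20.7, 162.9]
tcp_rot: [-3.14, 0.009, -3.14]
ft_force: [1.2, 0.2, 0.9]
opening: 0.182
grip_force: 30.0
t: 4.28
eef_pos: [440.7, -20.3, 156.5]
tcp_rot: [3.141, -0.0, -3.14]
ft_force: [-0.6, -0.1, -1.4]
opening: 0.18
grip_force: 30.0
t 4.28 pos [440.7 -20.3 156.5] rot [ 3.141 -0.    -3.14 ] F [-0.59 -0.13 -1.43] op 0.180 delta [  17.4 -158.7   -0.5] turn 0.001 dist 160 j [-0.2   0.32  2.06  0.    0.77 -1.77]
((441, -20.7), np.float64(147.898047532707), np.float64(158.898047532707), 40) (3472, 'z', 154.2, 'mean', array([429.6, -17.8]), 'circ', array([440.2, -17.8]), 29.7)
((423, -179), 86, 95, 40) (1892, 'z', 90.8, 'mean', array([ 423.1, -179.8]), 'circ', array([ 423.5, -177.9]), 30.8)
```

View pics/w2.png

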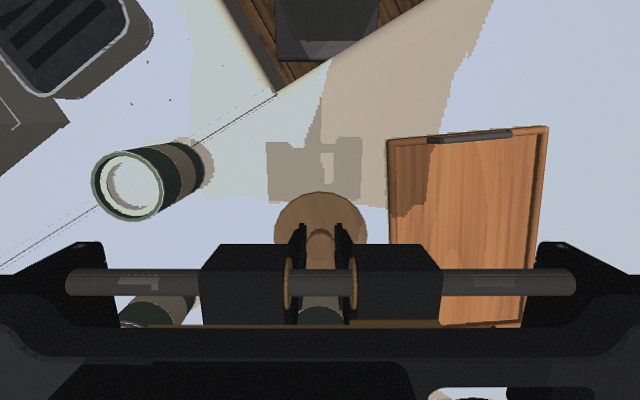

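Lid is level in the fingers at (320,225), canister C's rim at (128,187). Its camera reading sits 2.5 mm in y from the TCP, so I compare lid and rim directly up close.

```bash

echo '[{"sx": 4,"sy": -35,"finger_gap": 0},{"sx": 8,"sy": -75,"finger_gap": 0},{"sx": 12,"sy": -115,"finger_gap": 0},{"sx": 16,"sy": -145,"finger_gap": 0},{"sx": 17.5,"sy": -158.5,"finger_gap": 0}]' | python3 -m handwheel
echo '[{"sz": 10,"finger_gap": 0},{"sz": 20,"finger_gap": 0},{"sz": 28,"finger_gap": 0},{"sz": 28,"finger_gap": 0},{"sz": 28,"finger_gap": 0}]' | python3 -m handwheel
python3 rel.py 423.5 -179 115 3.1416
cat > cmp.py <<'E'
from look import *
def fit(q):
    A=np.c_[2*q[:,:2],np.ones(len(q))]; s=np.linalg.lstsq(A,(q[:,:2]**2).sum(1),rcond=None)[0]
    return s[:2],np.sqrt(s[2]+s[0]**2+s[1]**2)
def rimfit(ci,P,near,zlo,zhi,zp,rmax=36):
    """outer contour of a slab, rays cut with plane zp, circle fit on x-near side"""
    m=((P[...,2]>zlo)&(P[...,2]<zhi)&(np.hypot(P[...,0]-near[0],P[...,1]-near[1])<rmax)).astype(np.uint8)
    c=max(cv2.findContours(m,cv2.RETR_EXTERNAL,cv2.CHAIN_APPROX_NONE)[0],key=len).reshape(-1,2)
    q=onplane(ci,c,zp); q=q[np.abs(np.hypot(*(q[:,:2]-near).T)-30)<5]
    q=q[q[:,0]<near[0]+3]
    from scipy.optimize import least_squares
    r=least_squares(lambda p:np.hypot(q[:,0]-p[0],q[:,1]-p[1])-30,near,loss="soft_l1",f_scale=.5)
    return r.x.round(2),"free",[np.round(v,1) for v in fit(q)],len(q),"rms",round(float(np.sqrt(np.mean(r.fun**2))),2)
E
python3 - <<'E'
from cmp import *
ci,im,P=look("w3")
s=state()["eef_pos"]; print(s.round(1))
print("lid",rimfit(ci,P,s[:2],s[2]-8,s[2]+3,s[2]-2))
print("rim",rimfit(ci,P,s[:2],84,96,92))
E
```

```text
t: 4.75
eef_pos: [422.9, -181.7, 155.2]
tcp_rot: [3.14, -0.003, 3.141]
ft_force: [-0.3, 0.3, -0.7]
opening: 0.179
grip_force: 30.0
t: 5.17
eef_pos: [423.4, -178.5, 127.9]
tcp_rot: [3.14, -0.002, -3.14]
ft_force: [-0.5, -0.1, 0.5]
opening: 0.179
grip_force: 30.0
t 5.17 pos [ 423.4 -178.5  127.9] rot [ 3.14e+00 -2.00e-03 -3.14e+00] F [-0.47 -0.06  0.46] op 0.179 delta [-0.1 -0.5 12.9] turn 0.001 dist 13 j [-0.54  0.39  2.05  0.    0.71 -2.12]
[ 423.7 -178.6  128.5]
lid (array([ 423.5, -176.2]), 'free', [array([ 421.4, -176.3]), np.float64(28.4)], 156, 'rms', 1.35)
rim (array([ 422.87, -177.48]), 'free', [array([ 420.4, -178.2]), np.float64(27.7)], 135, 'rms', 1.81)
```

View pics/w3.png

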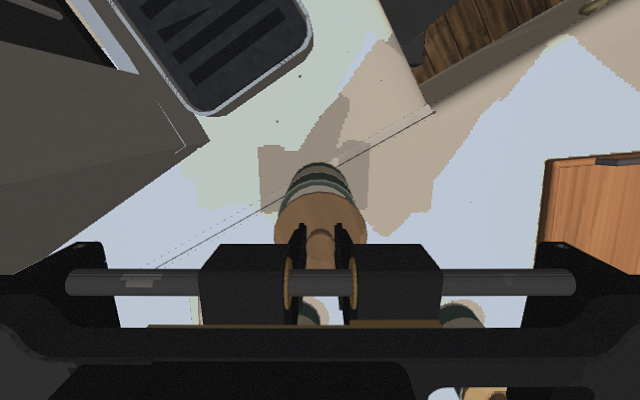

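```bash
python3 - <<'E'
from cmp import *
ci=camera_info("wrist"); f=np.load("w3.npz"); P=cloud(ci,f["d"])
c=np.array([423.5,-178.5])
m=np.hypot(P[...,0]-c[0],P[...,1]-c[1])<38
for name,lo,hi in (("lid",118,131),("can",20,96)):
    for v in range(164,244,5):
        u=np.nonzero(m[v]&(P[v,:,2]>lo)&(P[v,:,2]<hi))[0]
        if len(u)>8:
            print(name,v,u.min(),u.max(),(u.min()+u.max())/2, "z",P[v,u,2].mean().round(), "mid y",onplane(ci,[((u.min()+u.max())/2,v)],P[v,u,2].mean())[0].round(1))
E
```

```text
lid 194 303 336 319.5 z 125.0 mid y [ 395.4 -176.8  125.3]
lid 199 295 347 321.0 z 126.0 mid y [ 398.4 -175.9  126.1]
lid 204 288 353 320.5 z 126.0 mid y [ 401.6 -176.2  126. ]
lid 209 284 357 320.5 z 126.0 mid y [ 404.7 -176.2  126.2]
lid 214 280 361 320.5 z 126.0 mid y [ 408.  -176.2  126. ]
lid 219 278 363 320.5 z 126.0 mid y [ 411.2 -176.2  126.1]
lid 224 276 365 320.5 z 126.0 mid y [ 414.4 -176.2  126.5]
lid 229 275 366 320.5 z 127.0 mid y [ 417.7 -176.1  126.5]
lid 234 274 367 320.5 z 126.0 mid y [ 421.2 -176.1  126. ]
lid 239 274 367 320.5 z 126.0 mid y [ 424.6 -176.1  126.1]
can 169 304 334 319.0 z 38.0 mid y [ 395.  -177.4   38.3]
can 174 297 340 318.5 z 56.0 mid y [ 396.2 -177.8   56. ]
can 179 293 344 318.5 z 73.0 mid y [ 396.9 -177.7   73.3]
can 184 290 347 318.5 z 85.0 mid y [ 398.3 -177.6   84.8]
can 189 288 349 318.5 z 86.0 mid y [ 401.8 -177.6   86.3]
can 194 286 351 318.5 z 88.0 mid y [ 405.1 -177.6   88.2]
can 199 284 354 319.0 z 90.0 mid y [ 408.4 -177.2   90.3]
can 204 281 356 318.5 z 91.0 mid y [ 411.9 -177.6   91.1]
```

```bash

echo '[{"sy": -1.3,"sz": 5,"finger_gap": 0},{"sy": -1.3,"sz": 10,"finger_gap": 0},{"sy": -1.3,"sz": 14,"finger_gap": 0},{"sy": -1.3,"sz": 17,"finger_gap": 0},{"sy": -1.3,"sz": 17,"finger_gap": 0}]' | python3 -m handwheel
echo '[{"sz": 1,"finger_gap": 0},{"sz": 2,"finger_gap": 0},{"sz": 3,"finger_gap": 0},{"sz": 3,"finger_gap": 0},{"sz": 3,"finger_gap": 0}]' | python3 -m handwheel
echo '[{"sz": 1,"finger_gap": 0},{"sz": 2,"finger_gap": 0},{"sz": 3,"finger_gap": 0},{"sz": 3,"finger_gap": 0},{"sz": 3,"finger_gap": 0}]' | python3 -m handwheel
python3 rel.py 423.5 -180 99
```

```text
t: 5.63
eef_pos: [423.6, -180.0, 111.3]
tcp_rot: [3.141, -0.001, -3.14]
ft_force: [-0.2, 0.3, -0.5]
opening: 0.18
grip_force: 30.0
t: 6.05
eef_pos: [423.8, -180.2, 109.0]
tcp_rot: [3.142, 0.0, -3.14]
ft_force: [0.1, -0.5, -0.3]
opening: 0.178
grip_force: 30.0
t: 6.47
eef_pos: [423.8, -180.2, 105.8]
tcp_rot: [3.141, -0.0, -3.14]
ft_force: [-0.2, 0.2, -0.8]
opening: 0.178
grip_force: 30.0
t 6.47 pos [ 423.8 -180.2  105.8] rot [ 3.141 -0.    -3.14 ] F [-0.18  0.22 -0.82] op 0.178 delta [0.3 0.2 6.8] turn 0.000 dist 7 j [-0.55  0.42  2.07  0.    0.65 -2.12]
```

```bash

echo '[{"sz": 1,"finger_gap": 0},{"sz": 2,"finger_gap": 0},{"sz": 3,"finger_gap": 0},{"sz": 3,"finger_gap": 0},{"sz": 3,"finger_gap": 0}]' | python3 -m handwheel
echo '[{"sz": 1,"finger_gap": 0},{"sz": 2,"finger_gap": 0},{"sz": 3,"finger_gap": 0},{"sz": 3,"finger_gap": 0},{"sz": 3,"finger_gap": 0}]' | python3 -m handwheel
echo '[{"sz": 0.5,"finger_gap": 0},{"sz": 1,"finger_gap": 0},{"sz": 1,"finger_gap": 0},{"sz": 1,"finger_gap": 0},{"sz": 1,"finger_gap": 0}]' | python3 -m handwheel
```

```text
t: 6.88
eef_pos: [423.8, -180.2, 102.8]
tcp_rot: [3.141, -0.0, -3.14]
ft_force: [0.3, 0.3, -0.6]
opening: 0.179
grip_force: 30.0
t: 7.3
eef_pos: [423.8, -180.2, 100.0]
tcp_rot: [-3.142, 0.0, -3.14]
ft_force: [0.4, 0.9, 2.9]
opening: 0.179
grip_force: 30.0
t: 7.72
eef_pos: [423.8, -180.2, 99.0]
tcp_rot: [-3.142, 0.0, -3.14]
ft_force: [-0.1, 0.6, 5.3]
opening: 0.18
grip_force: 30.0
```

```bash

echo '[{"sz": 0.5,"finger_gap": 0},{"sz": 1,"finger_gap": 0},{"sz": 1,"finger_gap": 0},{"sz": 1,"finger_gap": 0},{"sz": 1,"finger_gap": 0}]' | python3 -m handwheel
echo '[{"sz": 0.5,"finger_gap": 0},{"sz": 1,"finger_gap": 0},{"sz": 1,"finger_gap": 0},{"sz": 1,"finger_gap": 0},{"sz": 1,"finger_gap": 0}]' | python3 -m handwheel
```

```text
t: 8.13
eef_pos: [424.0, -180.3, 98.8]
tcp_rot: [-3.141, 0.001, -3.14]
ft_force: [-4.0, 2.4, 18.8]
opening: 0.177
grip_force: 30.0
t: 8.55
eef_pos: [424.2, -180.3, 98.7]
tcp_rot: [-3.141, 0.002, -3.14]
ft_force: [-7.2, 3.7, 34.1]
opening: 0.178
grip_force: 30.0
```

Hard stop with 34 N at TCP 98.7: lid is home. Ease off, release, verify.

```bash

echo '[{"sz": -1,"finger_gap": 0},{"sz": -2,"finger_gap": 0},{"sz": -2,"finger_gap": 0},{"sz": -2,"finger_gap": 1},{"sz": -2,"finger_gap": 1}]' | python3 -m handwheel
echo '[{"finger_gap": 1},{"finger_gap": 1},{"finger_gap": 1},{"finger_gap": 1},{"finger_gap": 1}]' | python3 -m handwheel
echo '[{"sz": -20,"finger_gap": 1},{"sz": -55,"finger_gap": 1},{"sz": -80,"finger_gap": 1},{"sz": -80,"finger_gap": 1},{"sz": -80,"finger_gap": 1}]' | python3 -m handwheel
echo '[{"finger_gap": 1},{"finger_gap": 1}]' | python3 -m handwheel
python3 rel.py 424 -180 47 
python3 - <<'E'
from cmp import *
ci,im,P=look("w4")
for z in ((106,115,20),(92,102,36)):
    print(disc(ci,im,P,(424,-178),*z))
m=(np.hypot(P[...,0]-424,P[...,1]+178)<30)&(P[...,2]>90)&(P[...,2]<102)
q=P[m]; print(np.linalg.lstsq(np.c_[q[:,:2]-[424,-178],np.ones(len(q))],q[:,2],rcond=None)[0], np.percentile(q[:,2],[5,50,95]))
print("A/B",[disc(ci,im,P,c,94,100,36) for c in ((586,-23),(582,-207))])
E
```

```text
t: 8.97
eef_pos: [423.8, -180.2, 98.7]
tcp_rot: [3.141, -0.0, -3.14]
ft_force: [0.1, -1.1, 0.3]
opening: 0.268
grip_force: 0.0
t: 9.38
eef_pos: [423.8, -180.2, 98.8]
tcp_rot: [3.141, -0.0, -3.14]
ft_force: [0.3, 0.1, 0.5]
opening: 0.614
grip_force: 0.0
t: 9.8
eef_pos: [424.1, -180.4, 179.9]
tcp_rot: [-3.14, 0.002, -3.14]
ft_force: [-0.3, 1.3, -0.7]
opening: 0.957
grip_force: 0.0
t: 9.97
eef_pos: [423.4, -179.9, 177.9]
tcp_rot: [3.141, -0.002, -3.14]
ft_force: [0.3, -0.3, -0.5]
opening: 0.993
grip_force: 0.0
t 9.97 pos [ 423.4 -179.9  177.9] rot [ 3.141e+00 -2.000e-03 -3.140e+00] F [ 0.28 -0.32 -0.54] op 0.993 delta [ -0.8  -0.2 130.9] turn 0.000 dist 131 j [-0.55  0.31  1.99  0.    0.84 -2.12]
(340, 'z', 110.5, 'mean', array([ 423.4, -177.6]), 'circ', array([ 424. , -177.6]), 9.0)
(3031, 'z', 96.7, 'mean', array([ 422.3, -177.6]), 'circ', array([ 423.3, -177. ]), 30.4)
[1.11279149e-02 2.86011807e-03 9.65894699e+01] [95.32083299 96.6481661  97.79205732]
A/B [(0, 'z', nan, 'mean', array([nan, nan]), 'circ', array([0., 0.]), 0.0), (26, 'z', 95.6, 'mean', array([ 555., -209.]), 'circ', array([ 554.8, -209. ]), 6.2)]
  return _methods._mean(a, axis=axis, dtype=dtype,
  ret = ret.dtype.type(ret / rcount)
look.py:11: RuntimeWarning: Mean of empty slice.
  return len(q),"z",round(float(z),1),"mean",q.mean(0)[:2].round(1),"circ",np.round(c,1),round(r,1)
  ret = um.true_divide(
```

View pics/w4.png

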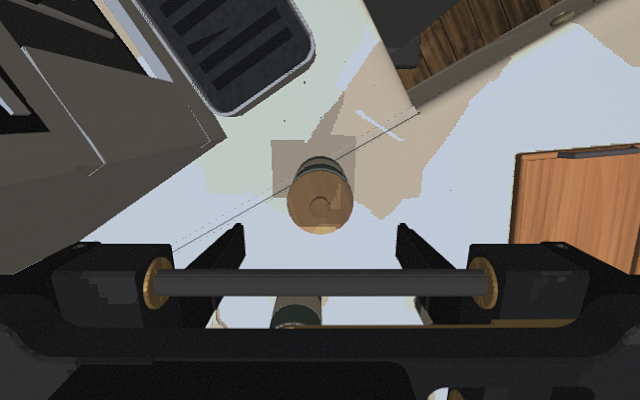

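Lid flush (flange top 96.7, knob 110.5) at (320,205) in the picture. Now grasp canister C.

```bash

echo '[{"sx": -0.5,"sz": 35,"finger_gap": 1},{"sx": -0.5,"sz": 70,"finger_gap": 1},{"sx": -0.5,"sz": 100,"finger_gap": 1},{"sx": -0.5,"sz": 120,"finger_gap": 1},{"sx": -0.5,"sz": 131,"finger_gap": 1}]' | python3 -m handwheel
echo '[{"finger_gap": 1},{"finger_gap": 0.5},{"finger_gap": 0.5},{"finger_gap": 0.5},{"finger_gap": 0.5}]' | python3 -m handwheel
echo '[{"finger_gap": 0.5},{"finger_gap": 0.5},{"finger_gap": 0.5},{"finger_gap": 0.5},{"finger_gap": 0.5}]' | python3 -m handwheel
python3 rel.py 424 -180 47
```

```text
t: 10.43
eef_pos: [423.0, -179.5, 44.8]
tcp_rot: [3.139, -0.004, -3.14]
ft_force: [0.0, -0.3, 0.7]
opening: 1.003
grip_force: 0.0
t: 10.85
eef_pos: [424.6, -180.4, 48.7]
tcp_rot: [-3.141, 0.001, -3.14]
ft_force: [-0.2, -0.0, 0.0]
opening: 0.777
grip_force: 0.0
t: 11.27
eef_pos: [424.5, -180.2, 48.4]
tcp_rot: [-3.141, 0.001, -3.14]
ft_force: [-0.7, 2.6, 7.2]
opening: 0.633
grip_force: 30.0
t 11.27 pos [ 424.5 -180.2   48.4] rot [-3.141e+00  1.000e-03 -3.140e+00] F [-0.65  2.63  7.15] op 0.633 delta [0.5 0.2 1.4] turn 0.000 dist 1 j [-0.54  0.53  2.11  0.    0.5  -2.12]
```

```bash

echo '[{"sz": -4,"finger_gap": 0.5},{"sz": -15,"finger_gap": 0.5},{"sz": -35,"finger_gap": 0.5},{"sz": -60,"finger_gap": 0.5},{"sz": -80,"finger_gap": 0.5}]' | python3 -m handwheel
echo '[{"finger_gap": 0.5},{"finger_gap": 0.5},{"finger_gap": 0.5},{"finger_gap": 0.5},{"finger_gap": 0.5}]' | python3 -m handwheel
echo '[{"finger_gap": 0.5}]' | python3 -m handwheel; echo '[{"finger_gap": 0.5}]' | python3 -m handwheel; echo '[{"finger_gap": 0.5}]' | python3 -m handwheel
python3 rel.py 445 140 128
```

```text
t: 11.68
eef_pos: [423.9, -180.0, 129.0]
tcp_rot: [3.141, -0.001, -3.14]
ft_force: [0.3, -0.5, -5.5]
opening: 0.628
grip_force: 30.0
t: 12.1
eef_pos: [423.8, -179.9, 126.7]
tcp_rot: [3.14, -0.002, -3.14]
ft_force: [0.9, 0.3, -5.4]
opening: 0.634
grip_force: 30.0
t: 12.18
eef_pos: [424.0, -180.0, 127.0]
tcp_rot: [3.141, -0.001, -3.14]
ft_force: [1.1, 0.2, -4.8]
opening: 0.634
grip_force: 30.0
t: 12.27
eef_pos: [424.1, -180.1, 127.3]
tcp_rot: [3.141, -0.001, -3.14]
ft_force: [0.3, -0.2, -5.8]
opening: 0.633
grip_force: 30.0
t: 12.35
eef_pos: [424.2, -180.1, 127.6]
tcp_rot: [3.141, -0.001, -3.14]
ft_force: [0.1, -0.2, -6.0]
opening: 0.633
grip_force: 30.0
t 12.35 pos [ 424.2 -180.1  127.6] rot [ 3.141e+00 -1.000e-03 -3.140e+00] F [ 0.13 -0.2  -6.04] op 0.633 delta [-2.120e+01  3.201e+02 -3.000e-01] turn 0.000 dist 321 j [-0.55  0.39  2.05  0.    0.71 -2.12]
```

C weighs about 5.6 N ≈ 0.57 kg: it is the heavy one. Put it back gently where it stood.

```bash

echo '[{"sz": 15,"finger_gap": 0.5},{"sz": 35,"finger_gap": 0.5},{"sz": 55,"finger_gap": 0.5},{"sz": 68,"finger_gap": 0.5},{"sz": 74,"finger_gap": 0.5}]' | python3 -m handwheel
echo '[{"finger_gap": 0.5},{"sz": 1,"finger_gap": 0.5},{"sz": 2,"finger_gap": 0.5},{"sz": 3,"finger_gap": 0.5},{"sz": 4,"finger_gap": 0.5}]' | python3 -m handwheel
echo '[{"finger_gap": 0.5},{"sz": 1,"finger_gap": 0.5},{"sz": 1,"finger_gap": 0.5},{"sz": 1,"finger_gap": 0.5},{"sz": 1,"finger_gap": 0.5}]' | python3 -m handwheel
```

```text
t: 12.77
eef_pos: [423.8, -179.9, 52.4]
tcp_rot: [3.14, -0.002, -3.14]
ft_force: [-0.7, 0.6, -5.7]
opening: 0.631
grip_force: 30.0
t: 13.18
eef_pos: [424.6, -180.3, 50.4]
tcp_rot: [-3.141, 0.001, -3.14]
ft_force: [-0.6, -0.3, -5.8]
opening: 0.63
grip_force: 30.0
t: 13.6
eef_pos: [424.3, -180.2, 48.9]
tcp_rot: [3.142, 0.0, -3.14]
ft_force: [-0.6, -0.1, -6.8]
opening: 0.632
grip_force: 30.0
```

```bash

echo '[{"sz": 0.5,"finger_gap": 0.5},{"sz": 1,"finger_gap": 0.5},{"sz": 1,"finger_gap": 0.5},{"sz": 1,"finger_gap": 0.5},{"sz": 1,"finger_gap": 0.5}]' | python3 -m handwheel
echo '[{"sz": 0.5,"finger_gap": 0.5},{"sz": 1,"finger_gap": 0.5},{"sz": 1,"finger_gap": 0.5},{"sz": 1,"finger_gap": 0.5},{"sz": 1,"finger_gap": 0.5}]' | python3 -m handwheel
```

```text
t: 14.02
eef_pos: [424.4, -180.2, 48.4]
tcp_rot: [-3.141, 0.0, -3.14]
ft_force: [-1.2, 2.1, 6.2]
opening: 0.633
grip_force: 30.0
t: 14.43
eef_pos: [424.4, -180.2, 48.3]
tcp_rot: [-3.141, 0.001, -3.14]
ft_force: [-5.6, 3.2, 23.8]
opening: 0.633
grip_force: 30.0
```

```bash

echo '[{"sz": -0.7,"finger_gap": 0.5},{"sz": -1.5,"finger_gap": 0.5},{"sz": -1.5,"finger_gap": 1},{"sz": -1.5,"finger_gap": 1},{"sz": -1.5,"finger_gap": 1}]' | python3 -m handwheel
echo '[{"finger_gap": 1},{"finger_gap": 1},{"finger_gap": 1},{"finger_gap": 1},{"finger_gap": 1}]' | python3 -m handwheel
echo '[{"sz": -30,"finger_gap": 1},{"sz": -70,"finger_gap": 1},{"sz": -110,"finger_gap": 1},{"sz": -130,"finger_gap": 1},{"sz": -130,"finger_gap": 1}]' | python3 -m handwheel
echo '[{"sx": -25,"sy": 23,"finger_gap": 1},{"sx": -50,"sy": 46,"finger_gap": 1},{"sx": -75,"sy": 69,"finger_gap": 1},{"sx": -95,"sy": 90,"finger_gap": 1},{"sx": -105,"sy": 100,"finger_gap": 1}]' | python3 -m handwheel
echo '[{"sx": -25,"sy": 25,"finger_gap": 1},{"sx": -50,"sy": 50,"finger_gap": 1},{"sx": -60,"sy": 58,"finger_gap": 1},{"sx": -60,"sy": 58,"finger_gap": 1},{"sx": -60,"sy": 58,"finger_gap": 1}]' | python3 -m handwheel
echo '[{"finger_gap": 1},{"finger_gap": 1}]' | python3 -m handwheel
python3 rel.py 588.5 -22.8 180 3.1416
python3 - <<'E'
from cmp import *
ci,im,P=look("w5")
for c,a,b,r in (((588,-21),106,115,20),((588,-21),93,102,40),((424,-178),93,102,40),((582,-206),93,102,40)):
    try: print(disc(ci,im,P,c,a,b,r))
    except Exception as e: print(e)
E
```

```text
t: 14.85
eef_pos: [424.5, -180.3, 48.4]
tcp_rot: [-3.141, 0.0, -3.14]
ft_force: [-0.0, 0.2, -0.1]
opening: 0.786
grip_force: 0.0
t: 15.27
eef_pos: [424.3, -180.2, 48.4]
tcp_rot: [3.142, 0.0, -3.14]
ft_force: [-0.5, 0.5, 0.3]
opening: 0.997
grip_force: 0.0
t: 15.68
eef_pos: [425.7, -180.9, 182.5]
tcp_rot: [-3.138, 0.006, -3.14]
ft_force: [-1.3, 0.3, 0.4]
opening: 1.001
grip_force: 0.0
t: 16.1
eef_pos: [530.6, -77.9, 177.5]
tcp_rot: [3.141, -0.0, -3.139]
ft_force: [-1.1, -0.3, -0.4]
opening: 1.003
grip_force: 0.0
t: 16.52
eef_pos: [588.4, -22.1, 177.5]
tcp_rot: [3.142, -0.002, -3.139]
ft_force: [-0.0, -0.4, 0.0]
opening: 1.003
grip_force: 0.0
t: 16.68
eef_pos: [588.3, -23.0, 178.3]
tcp_rot: [-3.142, -0.001, -3.141]
ft_force: [-0.9, -0.8, 0.1]
opening: 0.999
grip_force: 0.0
t 16.68 pos [588.3 -23.  178.3] rot [-3.142e+00 -1.000e-03 -3.141e+00] F [-0.95 -0.77  0.1 ] op 0.999 delta [-0.2  0.2 -1.7] turn 0.000 dist 2 j [-0.15  0.48  1.69 -0.    0.97 -1.72]
(333, 'z', 110.6, 'mean', array([587.9, -19.7]), 'circ', array([588.4, -19.8]), 8.8)
(2997, 'z', 96.7, 'mean', array([587. , -19.8]), 'circ', array([588.6, -19.9]), 30.0)
(2198, 'z', 96.7, 'mean', array([ 439.4, -176.6]), 'circ', array([ 431.2, -177.6]), 29.2)
(3014, 'z', 96.8, 'mean', array([ 582.3, -203.5]), 'circ', array([ 583.5, -205.9]), 30.6)
```

```bash

echo '[{"sy": 0.7,"sz": 35,"finger_gap": 1},{"sy": 0.7,"sz": 70,"finger_gap": 1},{"sy": 0.7,"sz": 100,"finger_gap": 1},{"sy": 0.7,"sz": 120,"finger_gap": 1},{"sy": 0.7,"sz": 130,"finger_gap": 1}]' | python3 -m handwheel
echo '[{"finger_gap": 1},{"finger_gap": 0.5},{"finger_gap": 0.5},{"finger_gap": 0.5},{"finger_gap": 0.5}]' | python3 -m handwheel
echo '[{"finger_gap": 0.5},{"finger_gap": 0.5},{"finger_gap": 0.5},{"finger_gap": 0.5},{"finger_gap": 0.5}]' | python3 -m handwheel
python3 rel.py 588 -22 48
echo '[{"sz": -4,"finger_gap": 0.5},{"sz": -15,"finger_gap": 0.5},{"sz": -35,"finger_gap": 0.5},{"sz": -60,"finger_gap": 0.5},{"sz": -80,"finger_gap": 0.5}]' | python3 -m handwheel
echo '[{"finger_gap": 0.5},{"finger_gap": 0.5},{"finger_gap": 0.5},{"finger_gap": 0.5},{"finger_gap": 0.5}]' | python3 -m handwheel
echo '[{"finger_gap": 0.5}]' | python3 -m handwheel
python3 rel.py 562.5 153 128
```

```text
t: 17.15
eef_pos: [587.7, -21.9, 46.1]
tcp_rot: [3.141, -0.003, -3.141]
ft_force: [-0.4, -0.6, -0.3]
opening: 0.998
grip_force: 0.0
t: 17.57
eef_pos: [589.7, -21.4, 49.7]
tcp_rot: [-3.141, 0.002, -3.14]
ft_force: [0.0, 0.6, -0.6]
opening: 0.781
grip_force: 0.0
t: 17.98
eef_pos: [589.4, -21.4, 49.0]
tcp_rot: [-3.142, 0.001, -3.14]
ft_force: [-1.4, -0.6, 5.8]
opening: 0.636
grip_force: 30.0
t 17.98 pos [589.4 -21.4  49. ] rot [-3.142e+00  1.000e-03 -3.140e+00] F [-1.38 -0.58  5.78] op 0.636 delta [ 1.4 -0.6  1. ] turn 0.000 dist 2 j [-0.15  0.65  1.79  0.    0.7  -1.72]
t: 18.4
eef_pos: [589.0, -21.2, 130.3]
tcp_rot: [3.141, 0.0, -3.14]
ft_force: [0.2, -0.2, -3.3]
opening: 0.635
grip_force: 30.0
t: 18.82
eef_pos: [588.6, -21.2, 127.2]
tcp_rot: [3.141, -0.002, -3.14]
ft_force: [-0.2, -0.5, -2.5]
opening: 0.635
grip_force: 30.0
t: 18.9
eef_pos: [588.8, -21.2, 127.5]
tcp_rot: [3.141, -0.002, -3.14]
ft_force: [0.2, 0.3, -2.2]
opening: 0.634
grip_force: 30.0
t 18.90 pos [588.8 -21.2 127.5] rot [ 3.141e+00 -2.000e-03 -3.140e+00] F [ 0.18  0.27 -2.17] op 0.634 delta [ 26.1 174.3  -0.4] turn 0.000 dist 176 j [-0.15  0.54  1.74  0.    0.86 -1.72]
```

A is light (≈2.7 N). Carry to the far tray place.

```bash

echo '[{"sx": 5,"sy": 30,"finger_gap": 0.5},{"sx": 11,"sy": 70,"finger_gap": 0.5},{"sx": 17,"sy": 110,"finger_gap": 0.5},{"sx": 23,"sy": 150,"finger_gap": 0.5},{"sx": 26,"sy": 174,"finger_gap": 0.5}]' | python3 -m handwheel
echo '[{"finger_gap": 0.5},{"sz": 15,"finger_gap": 0.5},{"sz": 35,"finger_gap": 0.5},{"sz": 52,"finger_gap": 0.5},{"sz": 65,"finger_gap": 0.5}]' | python3 -m handwheel
echo '[{"finger_gap": 0.5},{"finger_gap": 0.5},{"sz": 1,"finger_gap": 0.5},{"sz": 2,"finger_gap": 0.5},{"sz": 3,"finger_gap": 0.5}]' | python3 -m handwheel
python3 rel.py 562.5 153 55
```

```text
t: 19.32
eef_pos: [561.8, 155.8, 128.0]
tcp_rot: [3.141, -0.001, -3.139]
ft_force: [0.7, 1.1, -2.7]
opening: 0.638
grip_force: 30.0
t: 19.73
eef_pos: [562.4, 152.3, 61.7]
tcp_rot: [-3.141, -0.002, -3.14]
ft_force: [0.3, -0.2, -3.7]
opening: 0.643
grip_force: 30.0
t: 20.15
eef_pos: [563.3, 152.7, 61.2]
tcp_rot: [3.141, 0.001, -3.14]
ft_force: [-0.1, 0.6, -3.1]
opening: 0.638
grip_force: 30.0
t 20.15 pos [563.3 152.7  61.2] rot [ 3.141e+00  1.000e-03 -3.140e+00] F [-0.08  0.55 -3.09] op 0.638 delta [0.8 0.3 6.2] turn 0.000 dist 6 j [ 0.15  0.63  1.8   0.    0.71 -1.42]
```

```bash

echo '[{"sz": 1,"finger_gap": 0.5},{"sz": 2,"finger_gap": 0.5},{"sz": 3,"finger_gap": 0.5},{"sz": 4,"finger_gap": 0.5},{"sz": 4,"finger_gap": 0.5}]' | python3 -m handwheel
echo '[{"sz": 0.5,"finger_gap": 0.5},{"sz": 1,"finger_gap": 0.5},{"sz": 1.5,"finger_gap": 0.5},{"sz": 1.5,"finger_gap": 0.5},{"sz": 1.5,"finger_gap": 0.5}]' | python3 -m handwheel
echo '[{"sz": 0.5,"finger_gap": 0.5},{"sz": 1,"finger_gap": 0.5},{"sz": 1,"finger_gap": 0.5},{"sz": 1,"finger_gap": 0.5},{"sz": 1,"finger_gap": 0.5}]' | python3 -m handwheel
```

```text
t: 20.57
eef_pos: [562.8, 152.7, 56.3]
tcp_rot: [3.142, -0.0, -3.14]
ft_force: [0.4, -0.2, -3.3]
opening: 0.636
grip_force: 30.0
t: 20.98
eef_pos: [562.9, 152.7, 55.0]
tcp_rot: [3.141, 0.0, -3.14]
ft_force: [-1.9, 0.0, 0.2]
opening: 0.636
grip_force: 30.0
t: 21.4
eef_pos: [563.1, 152.6, 55.0]
tcp_rot: [3.141, 0.001, -3.14]
ft_force: [-3.0, -2.6, 10.2]
opening: 0.632
grip_force: 30.0
```

Landed at the expected height. Release, rise and go to B.

```bash

echo '[{"sz": -0.8,"finger_gap": 0.5},{"sz": -0.8,"finger_gap": 0.5},{"sz": -0.8,"finger_gap": 1},{"sz": -0.8,"finger_gap": 1},{"sz": -0.8,"finger_gap": 1}]' | python3 -m handwheel
echo '[{"finger_gap": 1},{"finger_gap": 1},{"finger_gap": 1},{"finger_gap": 1},{"finger_gap": 1}]' | python3 -m handwheel
echo '[{"sz": -30,"finger_gap": 1},{"sz": -70,"finger_gap": 1},{"sz": -105,"finger_gap": 1},{"sz": -124,"finger_gap": 1},{"sz": -124,"finger_gap": 1}]' | python3 -m handwheel
echo '[{"sx": -4,"sy": -35,"finger_gap": 1},{"sx": -8,"sy": -75,"finger_gap": 1},{"sx": -12,"sy": -115,"finger_gap": 1},{"sx": -16,"sy": -155,"finger_gap": 1},{"sx": -18,"sy": -195,"finger_gap": 1}]' | python3 -m handwheel
echo '[{"sx": -3,"sy": -40,"finger_gap": 1},{"sx": -3,"sy": -80,"finger_gap": 1},{"sx": -3,"sy": -120,"finger_gap": 1},{"sx": -3,"sy": -150,"finger_gap": 1},{"sx": -3,"sy": -165,"finger_gap": 1}]' | python3 -m handwheel
echo '[{"finger_gap": 1},{"finger_gap": 1}]' | python3 -m handwheel
python3 rel.py 583.5 -208 48 3.1416
python3 - <<'E'
from cmp import *
ci,im,P=look("w6")
for c,a,b,r in (((583,-206),106,115,20),((583,-206),93,102,40)):
    print(disc(ci,im,P,c,a,b,r))
E
```

```text
t: 21.82
eef_pos: [563.0, 152.7, 54.6]
tcp_rot: [3.141, 0.0, -3.14]
ft_force: [-0.2, -0.1, -0.3]
opening: 0.793
grip_force: 0.0
t: 22.23
eef_pos: [562.9, 152.7, 54.7]
tcp_rot: [3.142, -0.0, -3.14]
ft_force: [0.4, -0.1, 0.1]
opening: 0.999
grip_force: 0.0
t: 22.65
eef_pos: [564.5, 153.0, 183.2]
tcp_rot: [3.14, 0.007, -3.14]
ft_force: [1.0, 0.2, -0.3]
opening: 0.999
grip_force: 0.0
t: 23.07
eef_pos: [580.9, -44.0, 177.8]
tcp_rot: [3.141, -0.001, -3.14]
ft_force: [1.4, 0.1, -0.3]
opening: 0.996
grip_force: 0.0
t: 23.48
eef_pos: [583.7, -210.7, 177.5]
tcp_rot: [3.141, -0.001, 3.14]
ft_force: [-0.3, 0.4, -0.0]
opening: 0.999
grip_force: 0.0
t: 23.65
eef_pos: [584.0, -207.1, 177.9]
tcp_rot: [3.141, -0.001, 3.142]
ft_force: [-0.2, 0.5, 0.1]
opening: 0.999
grip_force: 0.0
t 23.65 pos [ 584.  -207.1  177.9] rot [ 3.141e+00 -1.000e-03  3.142e+00] F [-0.23  0.52  0.09] op 0.999 delta [  0.3  -1.  129.9] turn -0.000 dist 130 j [-0.45  0.52  1.61  0.    1.01 -2.02]
(334, 'z', 110.5, 'mean', array([ 583.1, -205.6]), 'circ', array([ 583.4, -205.5]), 8.9)
(3018, 'z', 96.6, 'mean', array([ 582.2, -205.7]), 'circ', array([ 583.8, -205.5]), 30.0)
```

```bash

echo '[{"sx": 0.3,"sy": -1,"sz": 35,"finger_gap": 1},{"sx": 0.3,"sy": -1,"sz": 70,"finger_gap": 1},{"sx": 0.3,"sy": -1,"sz": 100,"finger_gap": 1},{"sx": 0.3,"sy": -1,"sz": 120,"finger_gap": 1},{"sx": 0.3,"sy": -1,"sz": 130,"finger_gap": 1}]' | python3 -m handwheel
echo '[{"finger_gap": 1},{"finger_gap": 0.5},{"finger_gap": 0.5},{"finger_gap": 0.5},{"finger_gap": 0.5}]' | python3 -m handwheel
echo '[{"finger_gap": 0.5},{"finger_gap": 0.5},{"finger_gap": 0.5},{"finger_gap": 0.5},{"finger_gap": 0.5}]' | python3 -m handwheel
python3 rel.py 588 -22 48
echo '[{"sz": -4,"finger_gap": 0.5},{"sz": -15,"finger_gap": 0.5},{"sz": -35,"finger_gap": 0.5},{"sz": -60,"finger_gap": 0.5},{"sz": -85,"finger_gap": 0.5}]' | python3 -m handwheel
echo '[{"finger_gap": 0.5},{"finger_gap": 0.5},{"finger_gap": 0.5},{"finger_gap": 0.5},{"finger_gap": 0.5}]' | python3 -m handwheel
echo '[{"finger_gap": 0.5}]' | python3 -m handwheel
python3 rel.py 447.5 141 128
```

```text
t: 24.12
eef_pos: [583.1, -205.8, 46.0]
tcp_rot: [3.14, -0.003, -3.138]
ft_force: [0.2, -0.1, 0.4]
opening: 1.001
grip_force: 0.0
t: 24.53
eef_pos: [584.6, -208.4, 50.0]
tcp_rot: [-3.141, 0.002, -3.14]
ft_force: [-0.4, 0.4, -0.3]
opening: 0.778
grip_force: 0.0
t: 24.95
eef_pos: [584.2, -208.3, 49.3]
tcp_rot: [-3.141, 0.001, -3.14]
ft_force: [-0.6, 2.2, 6.2]
opening: 0.636
grip_force: 30.0
t 24.95 pos [ 584.2 -208.3   49.3] rot [-3.141e+00  1.000e-03 -3.140e+00] F [-0.57  2.2   6.2 ] op 0.636 delta [ -4.  186.3   1.3] turn 0.000 dist 186 j [-0.45  0.68  1.72  0.    0.74 -2.02]
t: 25.37
eef_pos: [583.6, -208.2, 134.8]
tcp_rot: [3.141, -0.001, -3.14]
ft_force: [0.7, -0.4, -2.1]
opening: 0.636
grip_force: 30.0
t: 25.78
eef_pos: [583.6, -208.1, 132.5]
tcp_rot: [3.141, -0.002, -3.14]
ft_force: [0.3, 0.1, -3.1]
opening: 0.639
grip_force: 30.0
t: 25.87
eef_pos: [583.7, -208.2, 132.7]
tcp_rot: [3.141, -0.001, -3.14]
ft_force: [-0.4, -0.4, -3.1]
opening: 0.635
grip_force: 30.0
t 25.87 pos [ 583.7 -208.2  132.7] rot [ 3.141e+00 -1.000e-03 -3.140e+00] F [-0.37 -0.44 -3.14] op 0.635 delta [135.8 349.3   5.2] turn 0.000 dist 375 j [-0.45  0.57  1.66  0.    0.91 -2.02]
```

B is light too (≈3 N). Carry it to the near tray place.

```bash

echo '[{"sx": 10,"sy": 26,"finger_gap": 0.5},{"sx": 24,"sy": 62,"finger_gap": 0.5},{"sx": 38,"sy": 98,"finger_gap": 0.5},{"sx": 52,"sy": 134,"finger_gap": 0.5},{"sx": 67,"sy": 173,"finger_gap": 0.5}]' | python3 -m handwheel
echo '[{"sx": 15,"sy": 38,"finger_gap": 0.5},{"sx": 30,"sy": 76,"finger_gap": 0.5},{"sx": 45,"sy": 114,"finger_gap": 0.5},{"sx": 58,"sy": 150,"finger_gap": 0.5},{"sx": 68.5,"sy": 176,"finger_gap": 0.5}]' | python3 -m handwheel
echo '[{"finger_gap": 0.5},{"sz": 15,"finger_gap": 0.5},{"sz": 35,"finger_gap": 0.5},{"sz": 55,"finger_gap": 0.5},{"sz": 70,"finger_gap": 0.5}]' | python3 -m handwheel
echo '[{"finger_gap": 0.5},{"finger_gap": 0.5},{"sz": 1,"finger_gap": 0.5},{"sz": 2,"finger_gap": 0.5},{"sz": 3,"finger_gap": 0.5}]' | python3 -m handwheel
python3 rel.py 447.5 141 55.3
```

```text
t: 26.28
eef_pos: [516.0, -34.4, 133.3]
tcp_rot: [3.141, -0.0, -3.141]
ft_force: [1.2, 1.1, -2.9]
opening: 0.638
grip_force: 30.0
t: 26.7
eef_pos: [446.7, 142.7, 133.6]
tcp_rot: [3.141, -0.001, -3.14]
ft_force: [0.1, -0.4, -3.1]
opening: 0.634
grip_force: 30.0
t: 27.12
eef_pos: [448.0, 140.2, 62.4]
tcp_rot: [-3.141, -0.001, -3.14]
ft_force: [1.5, 0.2, -2.8]
opening: 0.639
grip_force: 30.0
t: 27.53
eef_pos: [448.6, 140.4, 61.4]
tcp_rot: [3.141, 0.002, -3.14]
ft_force: [-0.1, -1.0, -2.7]
opening: 0.639
grip_force: 30.0
t 27.53 pos [448.6 140.4  61.4] rot [ 3.141e+00  2.000e-03 -3.140e+00] F [-0.09 -0.96 -2.74] op 0.639 delta [1.1 0.6 6.1] turn 0.000 dist 6 j [ 0.16  0.52  2.08  0.    0.54 -1.41]
```

```bash

echo '[{"sz": 1,"finger_gap": 0.5},{"sz": 2,"finger_gap": 0.5},{"sz": 3,"finger_gap": 0.5},{"sz": 4,"finger_gap": 0.5},{"sz": 4,"finger_gap": 0.5}]' | python3 -m handwheel
echo '[{"sz": 0.5,"finger_gap": 0.5},{"sz": 1,"finger_gap": 0.5},{"sz": 1.5,"finger_gap": 0.5},{"sz": 1.5,"finger_gap": 0.5},{"sz": 1.5,"finger_gap": 0.5}]' | python3 -m handwheel
echo '[{"sz": 0.5,"finger_gap": 0.5},{"sz": 1,"finger_gap": 0.5},{"sz": 1,"finger_gap": 0.5},{"sz": 1,"finger_gap": 0.5},{"sz": 1,"finger_gap": 0.5}]' | python3 -m handwheel
```

```text
t: 27.95
eef_pos: [448.1, 140.4, 56.6]
tcp_rot: [3.142, -0.0, -3.14]
ft_force: [-0.5, -0.4, -3.7]
opening: 0.639
grip_force: 30.0
t: 28.37
eef_pos: [448.2, 140.4, 55.3]
tcp_rot: [3.141, 0.0, -3.14]
ft_force: [-0.8, 0.6, -0.1]
opening: 0.639
grip_force: 30.0
t: 28.78
eef_pos: [448.2, 140.5, 55.2]
tcp_rot: [3.141, 0.001, -3.14]
ft_force: [-5.2, -0.0, 17.0]
opening: 0.637
grip_force: 30.0
```

```bash

echo '[{"sz": -1,"finger_gap": 0.5},{"sz": -1,"finger_gap": 0.5},{"sz": -1,"finger_gap": 1},{"sz": -1,"finger_gap": 1},{"sz": -1,"finger_gap": 1}]' | python3 -m handwheel
echo '[{"finger_gap": 1},{"finger_gap": 1},{"finger_gap": 1},{"finger_gap": 1},{"finger_gap": 1}]' | python3 -m handwheel
echo '[{"sz": -30,"finger_gap": 1},{"sz": -70,"finger_gap": 1},{"sz": -105,"finger_gap": 1},{"sz": -124,"finger_gap": 1},{"sz": -124,"finger_gap": 1}]' | python3 -m handwheel
echo '[{"finger_gap": 1},{"finger_gap": 1}]' | python3 -m handwheel
python3 - <<'E'
from h import *
im,d=read_camera("top"); cv2.imwrite("pics/top1.png",im[120:300,200:520,::-1].repeat(2,0).repeat(2,1))
E
echo '[{"sx": 4,"sy": -35,"finger_gap": 1},{"sx": 8,"sy": -75,"finger_gap": 1},{"sx": 12,"sy": -115,"finger_gap": 1},{"sx": 16,"sy": -150,"finger_gap": 1},{"sx": 18,"sy": -185,"finger_gap": 1}]' | python3 -m handwheel
echo '[{"sx": 3,"sy": -40,"finger_gap": 1},{"sx": 6,"sy": -80,"finger_gap": 1},{"sx": 6,"sy": -115,"finger_gap": 1},{"sx": 6,"sy": -130,"finger_gap": 1},{"sx": 6,"sy": -136,"finger_gap": 1}]' | python3 -m handwheel
echo '[{"finger_gap": 1},{"finger_gap": 1}]' | python3 -m handwheel
python3 rel.py 424.3 -180.2 48 3.1416
python3 - <<'E'
from cmp import *
ci,im,P=look("w7")
for c,a,b,r in (((424,-178),106,115,20),((424,-178),93,102,40)):
    print(disc(ci,im,P,c,a,b,r))
E
```

```text
t: 29.2
eef_pos: [448.2, 140.4, 55.2]
tcp_rot: [3.141, 0.0, -3.14]
ft_force: [0.5, -0.2, -0.0]
opening: 0.792
grip_force: 0.0
t: 29.62
eef_pos: [448.2, 140.4, 55.2]
tcp_rot: [3.142, 0.0, -3.14]
ft_force: [0.6, -0.5, -0.2]
opening: 0.997
grip_force: 0.0
t: 30.03
eef_pos: [449.6, 140.7, 183.1]
tcp_rot: [3.14, 0.007, -3.14]
ft_force: [0.5, 0.1, -0.5]
opening: 1.003
grip_force: 0.0
t: 30.2
eef_pos: [447.7, 140.3, 178.4]
tcp_rot: [-3.141, -0.001, -3.14]
ft_force: [0.1, 0.4, -0.1]
opening: 0.998
grip_force: 0.0
t: 30.67
eef_pos: [429.2, -46.1, 178.0]
tcp_rot: [3.141, -0.003, -3.14]
ft_force: [1.2, -0.0, -0.7]
opening: 1.001
grip_force: 0.0
t: 31.08
eef_pos: [424.1, -182.8, 177.8]
tcp_rot: [3.141, -0.002, 3.14]
ft_force: [0.1, 0.2, -0.4]
opening: 1.0
grip_force: 0.0
t: 31.25
eef_pos: [424.2, -179.8, 178.4]
tcp_rot: [3.14, -0.002, -3.141]
ft_force: [-0.1, 0.4, 0.6]
opening: 0.998
grip_force: 0.0
t 31.25 pos [ 424.2 -179.8  178.4] rot [ 3.140e+00 -2.000e-03 -3.141e+00] F [-0.13  0.45  0.59] op 0.998 delta [ -0.3  -0.6 130.4] turn 0.001 dist 130 j [-0.54  0.31  1.99  0.    0.85 -2.12]
(340, 'z', 110.5, 'mean', array([ 423.1, -177.5]), 'circ', array([ 423.6, -177.5]), 8.8)
(3007, 'z', 96.7, 'mean', array([ 422.2, -177.5]), 'circ', array([ 423.8, -177.4]), 30.1)
```

View pics/top1.png

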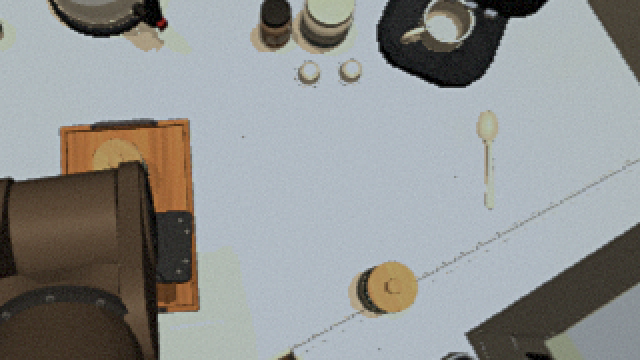

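The crop shows the far canister upright on the tray at (118,155), the near one behind the arm, and C lidded at (390,288), with the other items undisturbed. Now grasp and lift C to 20 cm.

```bash

echo '[{"sy": -0.4,"sz": 35,"finger_gap": 1},{"sy": -0.4,"sz": 70,"finger_gap": 1},{"sy": -0.4,"sz": 100,"finger_gap": 1},{"sy": -0.4,"sz": 120,"finger_gap": 1},{"sy": -0.4,"sz": 130,"finger_gap": 1}]' | python3 -m handwheel
echo '[{"finger_gap": 1},{"finger_gap": 0.5},{"finger_gap": 0.5},{"finger_gap": 0.5},{"finger_gap": 0.5}]' | python3 -m handwheel
echo '[{"finger_gap": 0.5},{"finger_gap": 0.5},{"finger_gap": 0.5},{"finger_gap": 0.5},{"finger_gap": 0.5}]' | python3 -m handwheel
echo '[{"sz": -4,"finger_gap": 0.5},{"sz": -15,"finger_gap": 0.5},{"sz": -40,"finger_gap": 0.5},{"sz": -70,"finger_gap": 0.5},{"sz": -100,"finger_gap": 0.5}]' | python3 -m handwheel
echo '[{"sz": -25,"finger_gap": 0.5},{"sz": -50,"finger_gap": 0.5},{"sz": -75,"finger_gap": 0.5},{"sz": -92,"finger_gap": 0.5},{"sz": -100,"finger_gap": 0.5}]' | python3 -m handwheel
echo '[{"finger_gap": 0.5},{"finger_gap": 0.5},{"finger_gap": 0.5},{"finger_gap": 0.5},{"finger_gap": 0.5}]' | python3 -m handwheel
echo '[{"finger_gap": 0.5},{"finger_gap": 0.5},{"finger_gap": 0.5},{"finger_gap": 0.5},{"finger_gap": 0.5}]' | python3 -m handwheel
python3 - <<'E'
from h import *
ci=camera_info("top"); im,d=read_camera("top"); cv2.imwrite("pics/top2.png",im[120:320,200:520,::-1].repeat(2,0).repeat(2,1))
P=cloud(ci,d)
for c in ((563,153),(448,140)):
    for lo,hi in ((112,122),(97,107)):
        m=(np.hypot(P[...,0]-c[0],P[...,1]-c[1])<40)&(P[...,2]>lo)&(P[...,2]<hi); print(c,m.sum(),P[m].mean(0).round(1))
E
```

```text
t: 31.72
eef_pos: [423.8, -179.0, 46.9]
tcp_rot: [3.14, -0.003, -3.138]
ft_force: [-0.2, 0.9, -0.8]
opening: 1.003
grip_force: 0.0
t: 32.13
eef_pos: [424.9, -181.0, 50.1]
tcp_rot: [-3.141, 0.001, -3.14]
ft_force: [0.2, 0.5, 0.0]
opening: 0.774
grip_force: 0.0
t: 32.55
eef_pos: [424.6, -180.9, 49.6]
tcp_rot: [3.142, 0.0, -3.141]
ft_force: [0.5, 2.7, 7.1]
opening: 0.631
grip_force: 30.0
t: 32.97
eef_pos: [423.8, -180.7, 149.9]
tcp_rot: [3.14, -0.002, -3.141]
ft_force: [0.4, -0.2, -5.2]
opening: 0.635
grip_force: 30.0
t: 33.38
eef_pos: [424.6, -181.2, 251.2]
tcp_rot: [-3.14, 0.002, -3.14]
ft_force: [-0.2, 0.0, -6.1]
opening: 0.633
grip_force: 30.0
t: 33.8
eef_pos: [424.3, -180.9, 248.2]
tcp_rot: [3.141, -0.002, -3.14]
ft_force: [0.4, 0.1, -5.0]
opening: 0.63
grip_force: 30.0
t: 34.22
eef_pos: [424.6, -181.0, 249.2]
tcp_rot: [3.142, 0.0, -3.14]
ft_force: [-0.2, -0.3, -6.1]
opening: 0.629
grip_force: 30.0
(563, 153) 41 [560.1 151.2 115.9]
(563, 153) 428 [559.9 150.9 102.5]
(448, 140) 43 [446.8 139.1 116.7]
(448, 140) 453 [445.6 138.6 102.4]
```

View pics/top2.png

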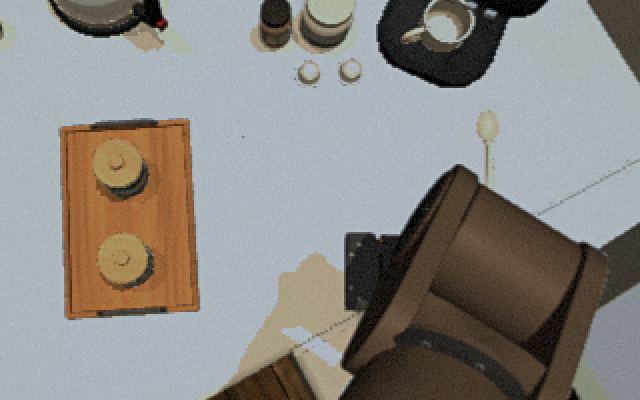

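Both light canisters stand on the tray at (118,165) and (122,259), and C is held about 20 cm up and settled.

```bash
python3 -c "
from cell import *
print(state()['qvel'].round(3)); print(job_done())"
```

```text
[ 0.002 -0.001  0.001 -0.001 -0.     0.001]
the job is handed in; nothing more can be done
None
```

The job is handed in: lid pressed home in canister_c, the two light canisters (weighed at about 3 N each) set on the tray, and canister_c, the heaviest at about 0.57 kg, held upright about 20 cm up; no verdict was returned.

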